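# Chase the thread in the hexagonal clamp nut

### The job

On the flute maker's bench two thread taps stand in wooden blanks, each with a one-armed crank and an upright wooden grip. Work the tap in the hexagonal nut blank: starting from where its crank stands now, turn it clockwise (seen from above) half a turn, then back a quarter turn, then forward another half turn, and let go with the crank there, three quarters of a turn on from its start. Leave the tap in the round blank as it is.

Things in the scene. Friction and masses are not known exactly. Their poses are not given: they have to be found in the camera images.
- hex_hub (a point): the tap to be worked: point on its vertical turning axis at the top of its dark steel hub (34 mm across), 112 mm above the table; it stays put. The 21 mm tap below stands in a hexagonal wooden blank (96 mm over corners, 36 mm thick) on a fixed 130 x 110 x 18 mm board. The other, identical tap stands in a round blank (84 mm across), its axis at least 240 mm away.
- hex_grip (a point): centre of the upright wooden grip of that tap's crank: a cylinder 24 mm across, 64 mm tall, its centre 140 mm above the table at the start, 60 mm out from the turning axis. It spins freely on its pin, so a gripper of fixed orientation can hold it and carry it round. The level crank bar (18 mm wide) has its top 35 mm below this centre. The crank's start direction differs every time.
- hex_tap (a joint): turn of that crank in rad: 0 at the start, growing clockwise seen from above; half a turn is 3.14, three quarters 4.71. Friction 0.25 N m, about 4 N at the grip; it stays where it is left. The crank and grip sink 6 mm per turn forward and rise as much going back.
- round_tap (a joint): turn of the other tap's crank (the one in the round blank) in rad, 0 at the start, same sense; it is to stay still

How it is judged (in metres and radians):
On the way, in this order (a step that is already met when the one before it is completed fails the run):
1. the crank of the hexagonal blank's tap is brought to half a turn forward (within 23 degrees) and halts there (value of joint hex_tap between 2.742 and 3.542 rad and velocity of joint hex_tap between -0.3 and 0.3 rad/s), for 0.05 s.
2. then it is turned back to a quarter turn from the start (within 23 degrees) and halts there (value of joint hex_tap between 1.171 and 1.971 rad and velocity of joint hex_tap between -0.3 and 0.3 rad/s), for 0.05 s.
At the end, for the whole second after the job is handed in: The crank of the tap in the hexagonal blank rests three quarters of a turn clockwise from its start, within 23 degrees, and the other crank is where it was, within 11 degrees (value of joint hex_tap between 4.312 and 5.112 rad and velocity of joint hex_tap between -0.3 and 0.3 rad/s and value of joint round_tap between -0.2 and 0.2 rad); the robot touches nothing.
It fails at once if the tap is unscrewed: turned back more than 23 degrees behind its start (value of joint hex_tap below -0.4 rad).
It fails at once if the tap is driven too deep: more than 23 degrees beyond three quarters of a turn (value of joint hex_tap above 5.11 rad).
It fails at once if the other tap, in the round blank, is turned by more than 11 degrees (value of joint round_tap above 0.2 rad or value of joint round_tap below -0.2 rad).
It also fails if it takes over 51 s, if anything falls off the work surface, if the arm or the gripper's body presses on something with over 40 N, if the wrist force passes 120 N, or if a joint passes its speed limit or range.

### The arm

A 6-joint arm with a two-finger parallel gripper is mounted at the origin on the work surface. World frame = base frame: x ahead of the robot, y to its left, z up, the work surface at z = 0. Lengths are in mm, angles in rad, forces in N, time in s.
With the tool pointing down it reaches from about 300 to 775 mm from the base axis. Payload 14.6 kg.
Tool frame: the origin (TCP) lies at the very end of the fingers, on their centre line; the grasp point (between the pads) lies manip.grasp_offset behind it (manip.grasp_offset is the distance from the TCP to the grasp point, in mm); z points along the fingers, y is the direction in which the jaws open and shut (so a half turn about z gives the same grasp; the last joint's range is limited). The gripper opens to 94 mm and grips with 3 to 60 N. Pads are 16 mm wide; open, the fingers measure 119 mm over their backs; the gripper's body (75 mm by 177 mm) begins 78 mm behind the grasp point.
Start: joints at [1.276, 0.3, 1.521, -0, 1.321, -0.067], TCP at [124.207, 535.781, 205.446] pointing down, gripper open.
Joint ranges: [-3.03, 3.03], [-0.79, 2.21], [0.23, 2.52], [-1.04, 4.18], [0, 3.07], [-2.55, 2.55]. Speed limits (rad/s): [2.22, 2.22, 2.57, 3.14, 3.14, 3.14].

### API

Orientations are given as [roll, pitch, yaw] about the fixed x, y, z axes, in that order (R = Rz(yaw) Ry(pitch) Rx(roll)).
In Python, from cell import manip gives the robot as it stands.
- The arm moves only by the tool send_rows, never from a script. Its argument "commands" is a list of rows, each a list of 2 entries, a list of its own where there are three numbers: the shift along the tool's x, y, z in m, then the turn about the tool's z in rad. A call has exactly 8 rows; each row is the pose to reach, as a shift and turn from the pose commanded when the call began, along the tool's axes at that moment; what a row does not reach only later rows make up. A row lasts 1/12 s, in which the tool goes at most 41.7 mm and 7.16 degrees, less where a joint would pass 70% of its speed; a pose out of reach is approached as far as the arm can. A call with a gripper value outside its range is refused whole. "hand" is the closure, from -1 (fully open) to 1 (shut), so that 0 is half open, set as the call begins (left out, the last holds). The fingers move at their own pace and stop on an object; "force" is the grip in N (left out, the last holds). Time passes only in rows, so rows that repeat a pose let the fingers close, or fill a call up. It gives the time, the measured TCP pose, the force and the opening at its end, in the units of the state.
- manip.read_state(): the state, without advancing time (a new reading comes with each control period).
- manip.camera(name): name is "scene" or "top" or "wrist"; returns the picture (420x560x3 uint8, red, green, blue); there is no depth.
- manip.camera_model(name): a dict with "K" (3x3 intrinsics, pixels), "eye" and "attitude" of the camera in the world; the wrist camera has in their place "mount" (4x4, takes a point from camera to tool coordinates, whose origin is the TCP and whose axes are the flange's). Camera axes: x right, y down, z forward; pixel columns grow to the right and rows downward; lengths in mm; the calibration is good to about 2 mm. A picture is of the moment at which its call begins: read the wrist's pose just before it. camera_model takes no time and is no camera call.
- manip.sign_off(): hands the job in, once; it reports no verdict.
The state is a dict: "clock": time; "joints": joint angles; "qd": joint speeds; "effort": joint torques, N m; "eef_pos": TCP position; "eef_rot": TCP orientation; "wrist_force": force on the tool from outside, world axes, zero at the start; "moment": the same for the moment, N m; "finger_gap": finger opening in mm.
Only numpy, scipy, OpenCV 4.12 (cv2) and the standard library are available. Lean on these libraries where they do the work, as an engineer would, in place of code of your own. Each camera call takes 0.05 s, during which the arm holds its last target.

## Working session

There is one attempt and no reset: what is moved stays moved. The work goes in short steps, Python scripts to look and compute and a tool call to move; the robot and the scene stay as the last step left them, time stands still between calls to the robot, and variables do not carry over. Pictures are saved under pics/ and viewed, and the job is handed in when it is done.

Besides the shell and the picture viewer there is one more tool, called as name(argument=value, ...) on one line, values as JSON. send_rows: Moves the arm, as the interface text tells. Its arguments: {"type":"object","properties":{"commands":{"type":"array","items":{"type":"array"}},"hand":{"type":"number"},"force":{"type":"number"}},"required":["commands"]}

```bash
ls; mkdir -p pics
python3 - <<'E'
from cell import manip
import cv2
print(manip.read_state(), manip.grasp_offset)
for n in ("scene","top"):
    im=manip.camera(n); cv2.imwrite(f"pics/{n}0.png",im[:,:,::-1])
    print(n,manip.camera_model(n))
print(manip.camera_model("wrist"))
E
```

```text
pics
{'clock': 0.0, 'joints': array([ 1.27641751e+00,  3.00440233e-01,  1.52157264e+00, -2.05435178e-05,
        1.32069844e+00, -6.66399309e-02]), 'qd': array([ 9.52673383e-04,  7.67497494e-04,  1.28813975e-03, -2.09582111e-04,
       -1.35091365e-05, -4.18673202e-04]), 'effort': array([ 1.42331362e-03, -5.31799257e+01, -3.52740383e+01,  7.08612869e-02,
        2.44483963e-02, -1.35642822e-04]), 'eef_pos': array([124.13063715, 535.54335905, 204.90683228]), 'eef_rot': array([-3.14047516e+00, -5.46374586e-05,  2.91385883e+00]), 'wrist_force': array([-0.21480922, -0.88855478,  0.58508508]), 'moment': array([-0.00045874, -0.05560593, -0.02328932]), 'finger_gap': 94.13227473534809} 18.8
scene {'K': array([[382.83379201,   0.        , 279.50625668],
       [  0.        , 382.83379201, 203.73566492],
       [  0.        ,   0.        ,   1.        ]]), 'eye': array([ 946.51153941, -427.55121192,  567.6472954 ]), 'attitude': array([-2.21653533, -0.00979802,  0.77731969])}
top {'K': array([[496.20264169,   0.        , 275.94096511],
       [  0.        , 496.20264169, 209.48234065],
       [  0.        ,   0.        ,   1.        ]]), 'eye': array([ 412.65776785,  -11.56495308, 1036.034394  ]), 'attitude': array([-2.97789081, -0.01828842, -1.58727043])}
{'K': array([[378.77453742,   0.        , 279.30820507],
       [  0.        , 378.77453742, 207.00738815],
       [  0.        ,   0.        ,   1.        ]]), 'mount': array([[ 2.59287986e-04, -9.72423034e-01, -2.33223874e-01,
         6.77919660e+01],
       [ 9.99999743e-01,  4.07863227e-04, -5.88823410e-04,
         6.40947351e-01],
       [ 6.67708888e-04, -2.33223662e-01,  9.72422890e-01,
        -1.78720636e+02],
       [ 0.00000000e+00,  0.00000000e+00,  0.00000000e+00,
         1.00000000e+00]])}
```

View pics/scene0.png

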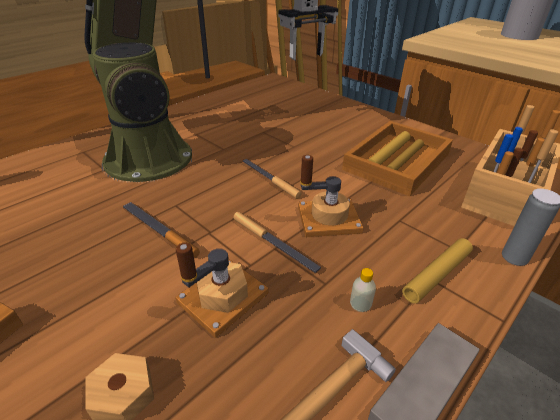

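View pics/top0.png

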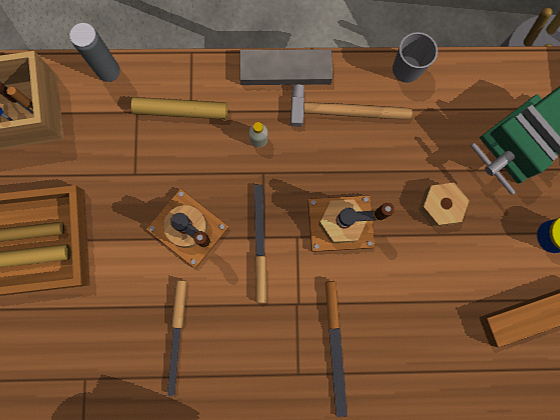

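The top view shows the hex blank's hub near (346,217) and its grip near (386,211). The round one's hub is near (180,222) and its grip near (202,239). I'll zoom in to measure them.

Run:
```python
import cv2,numpy as np
t=cv2.imread("pics/top0.png")[185:260,300:410]; s=cv2.imread("pics/scene0.png")[230:330,165:275]
cv2.imwrite("pics/tz.png",cv2.resize(t,None,fx=7,fy=7,interpolation=cv2.INTER_CUBIC))
cv2.imwrite("pics/sz.png",cv2.resize(s,None,fx=6,fy=6,interpolation=cv2.INTER_CUBIC))
```

```text
(no output)
```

View pics/tz.png

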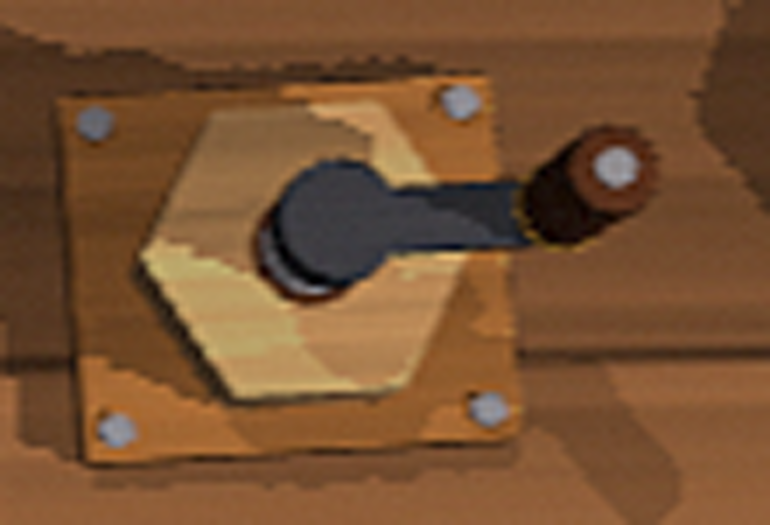

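View pics/sz.png

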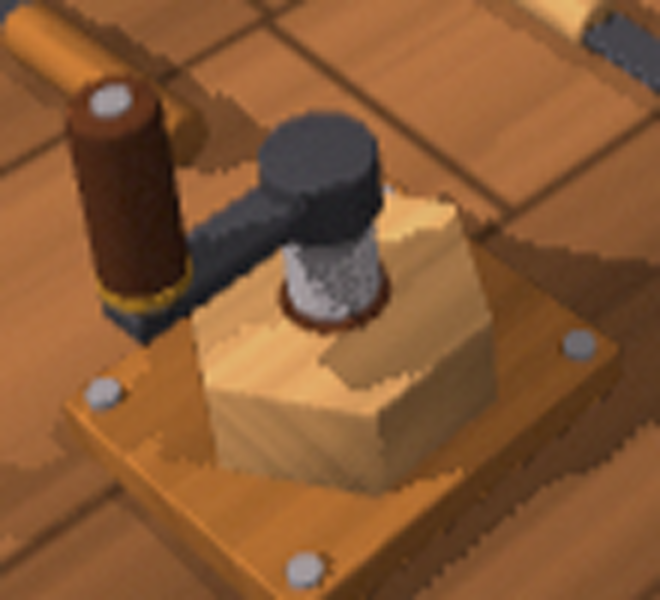

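```bash
cat > h.py <<'E'
import numpy as np,cv2
from scipy.spatial.transform import Rotation as R
from cell import manip
def ray(n,uv,st=None):
    m=manip.camera_model(n)
    d=np.linalg.inv(m['K'])@[uv[0],uv[1],1]
    if n=='wrist':
        T=np.eye(4);T[:3,:3]=R.from_euler('xyz',st['eef_rot']).as_matrix();T[:3,3]=st['eef_pos'];T=T@m['mount']
        return T[:3,3],T[:3,:3]@d
    return m['eye'],R.from_euler('xyz',m['attitude']).as_matrix()@d
def onz(n,uv,z,st=None):
    e,d=ray(n,uv,st); return e+d*(z-e[2])/d[2]
E
python3 - <<'E'
from h import *
z=lambda u,v,x0,y0,f:((u+.5)/f-.5+x0,(v+.5)/f-.5+y0)
for nm,a,b,h in(("hub",z(338,219,300,185,7),z(320,157,165,230,6),112),("grip",z(616,167,300,185,7),z(112,100,165,230,6),172.)):
    print(nm,onz('top',a,h),onz('scene',b,h))
print("round",onz('top',(180,221),112),onz('top',(203,238),172))
E
```

```text
hub [ 550.98603282 -166.62573639  112.        ] [ 554.44291091 -169.56087103  112.        ]
grip [ 554.35335788 -227.70843783  172.        ] [ 553.85708799 -227.67557887  172.        ]
round [545.5632002  149.17645121 112.        ] [506.43633168  98.32284529 172.        ]
```

send_rows(commands=[[[-0.026,-0.028,0],0.06],[[-0.052,-0.056,0],0.12],[[-0.078,-0.084,0],0.18],[[-0.104,-0.112,0],0.24],[[-0.13,-0.14,0],0.3],[[-0.156,-0.168,0],0.36],[[-0.182,-0.196,0],0.42],[[-0.208,-0.224,0],0.48]], hand=-1, force=30)

```text
clock: 0.77
eef_pos: [276.5, 268.9, 205.4]
eef_rot: [3.142, -0.0, 2.431]
wrist_force: [0.2, 0.1, 0.4]
finger_gap: 93.8
```

```bash
cat > go.py <<'E'
import sys
from h import *
# target x y z yaw -> tool-frame shift from the (approx = measured) pose
s=manip.read_state();p=s['eef_pos'];r=s['eef_rot']
print(round(s['clock'],2),p.round(1),r.round(3),s['wrist_force'].round(1),round(s['finger_gap'],1),s['joints'].round(2))
if len(sys.argv)>1:
    t=np.array([float(a) for a in sys.argv[1:5]])
    d=R.from_euler('xyz',[np.pi,0,r[2]]).as_matrix().T@(t[:3]-p)
    print('shift',d.round(1),'turn',round(r[2]-t[3],3))
E
python3 go.py 554 -227.7 205 1.571
```

```text
0.77 [276.5 268.9 205.4] [ 3.142 -0.     2.431] [0.2 0.1 0.4] 93.8 [ 0.68 -0.08  1.94  0.    1.28 -0.18]
shift [-5.342e+02 -1.955e+02  4.000e-01] turn 0.86
```

send_rows(commands=[[[-0.033,-0.012,0],0.06],[[-0.066,-0.024,0],0.12],[[-0.099,-0.036,0],0.18],[[-0.132,-0.048,0],0.24],[[-0.165,-0.06,0],0.3],[[-0.198,-0.072,0],0.36],[[-0.231,-0.084,0],0.42],[[-0.264,-0.096,0],0.48]])

```text
clock: 1.43
eef_pos: [414.8, 24.2, 205.4]
eef_rot: [3.142, -0.0, 1.951]
wrist_force: [0.5, 0.3, 0.3]
finger_gap: 94.2
```

```bash
python3 go.py 554 -227.7 205 1.571
```

```text
1.43 [414.8  24.2 205.4] [ 3.142 -0.     1.951] [0.5 0.3 0.3] 94.2 [-0.03 -0.01  1.87  0.    1.28 -0.41]
shift [-285.6   35.9    0.4] turn 0.38
```

send_rows(commands=[[[-0.037,0.005,0],0.06],[[-0.074,0.01,0],0.12],[[-0.11,0.014,0],0.18],[[-0.147,0.018,0],0.24],[[-0.184,0.023,0],0.3],[[-0.22,0.028,0],0.36],[[-0.254,0.032,0],0.38],[[-0.284,0.036,0],0.38]])

```text
clock: 2.1
eef_pos: [554.4, -226.0, 204.8]
eef_rot: [-3.141, -0.0, 1.571]
wrist_force: [-0.2, 0.9, 0.4]
finger_gap: 94.2
```

```bash
python3 go.py 554 -227.7 126 1.5708
python3 - <<'E'
from h import *
s=manip.read_state()
im=manip.camera('wrist');cv2.imwrite('pics/w1.png',im[:,:,::-1])
E
python3 go.py 554 -227.7 126 1.5708
```

```text
2.1 [ 554.4 -226.   204.8] [-3.141 -0.     1.571] [-0.2  0.9  0.4] 94.2 [-0.45  0.41  1.37 -0.    1.36 -0.45]
shift [-1.7 -0.4 78.8] turn 0.001
2.15 [ 555.5 -229.5  204.2] [-3.141  0.     1.571] [ 1.8 -3.6 -0.1] 94.1 [-0.45  0.42  1.37 -0.    1.36 -0.45]
shift [ 1.8 -1.5 78.2] turn -0.0
```

View pics/w1.png

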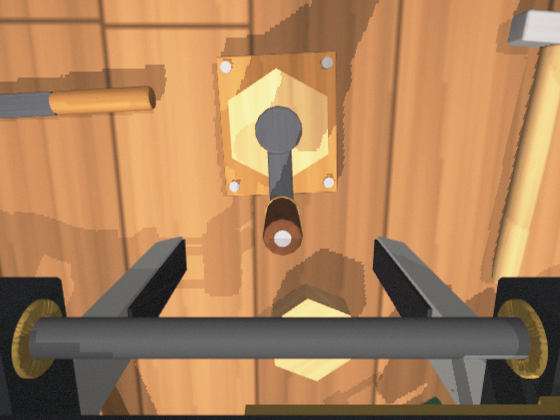

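The wrist view shows the grip top at (283,238), between the open fingers, and the hub at (278,130) on the hex blank.

Run:
```python
from h import *
s=manip.read_state()
s['eef_pos']=np.array([554.4,-226,204.8]);s['eef_rot']=np.array([np.pi,0,1.571])
print(onz('wrist',(278,130),112,s),onz('wrist',(282.5,238),173,s))
```

```text
[ 553.08008524 -167.61285032  112.        ] [ 555.95704962 -227.16996807  173.        ]
```

send_rows(commands=[[[0,0,0.012],0],[[0,0,0.024],0],[[0,0,0.036],0],[[0,0,0.048],0],[[0,0,0.06],0],[[0,0,0.07],0],[[0,0,0.079],0],[[0,0,0.079],0]])

```text
clock: 2.82
eef_pos: [553.2, -223.4, 124.3]
eef_rot: [-3.139, -0.001, 1.574]
wrist_force: [-0.4, 0.9, -0.5]
finger_gap: 94.0
```

```bash
python3 go.py 555 -227.5 126 1.5708
```

```text
2.82 [ 553.2 -223.4  124.3] [-3.139e+00 -1.000e-03  1.574e+00] [-0.4  0.9 -0.5] 94.0 [-0.45  0.48  1.47 -0.    1.2  -0.45]
shift [-4.1  1.7 -1.7] turn 0.003
```

send_rows(commands=[[[0,0,0],0],[[0,0,0],0],[[0,0,0],0],[[0,0,0],0],[[0,0,0],0],[[0,0,0],0],[[0,0,0],0],[[0,0,0],0]])

```text
clock: 3.48
eef_pos: [554.0, -224.0, 126.5]
eef_rot: [3.142, 0.0, 1.574]
wrist_force: [-1.3, -0.1, -0.2]
finger_gap: 94.0
```

```bash
python3 go.py 555 -227.5 126 1.5708
```

```text
3.48 [ 554.  -224.   126.5] [3.142 0.    1.574] [-1.3 -0.1 -0.2] 94.0 [-0.45  0.48  1.47  0.    1.2  -0.45]
shift [-3.5  1.   0.5] turn 0.003
```

send_rows(commands=[[[-0.0035,0.001,0],0],[[-0.0035,0.001,0],0],[[-0.0035,0.001,0],0],[[-0.0035,0.001,0],0],[[-0.0035,0.001,0],0],[[-0.0035,0.001,0],0],[[-0.0035,0.001,0],0],[[-0.0035,0.001,0],0]], hand=1, force=30)

```text
clock: 4.15
eef_pos: [555.0, -227.4, 126.5]
eef_rot: [3.142, 0.0, 1.574]
wrist_force: [0.8, 1.1, 1.1]
finger_gap: 43.8
```

send_rows(commands=[[[0,0,0],0],[[0,0,0],0],[[0,0,0],0],[[0,0,0],0],[[0,0,0],0],[[0,0,0],0],[[0,0,0],0],[[0,0,0],0]])

```text
clock: 4.82
eef_pos: [555.1, -227.5, 126.5]
eef_rot: [3.141, 0.0, 1.574]
wrist_force: [3.3, 0.2, -0.3]
finger_gap: 23.3
```

```bash
python3 go.py 555 -227.5 126 1.5708
python3 - <<'E'
from h import *
im=manip.camera('wrist');cv2.imwrite('pics/w2.png',im[:,:,::-1])
E
```

```text
4.82 [ 555.1 -227.5  126.5] [3.141 0.    1.574] [ 3.3  0.2 -0.3] 23.3 [-0.45  0.48  1.46  0.    1.2  -0.45]
shift [-0.  -0.1  0.5] turn 0.003
```

View pics/w2.png

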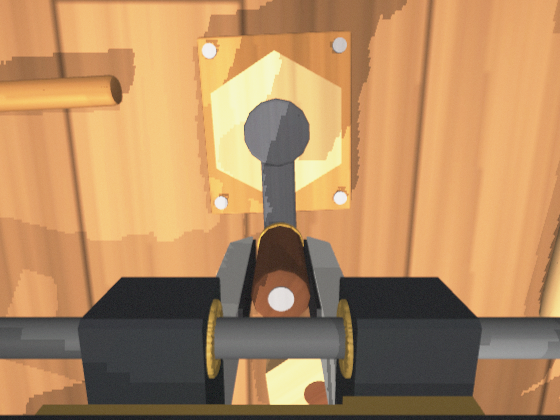

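The grip is held, with a gap of 23.3 mm. Next I'll refine the hub position and compute the rows for the arc.

```bash
cat > arc.py <<'E'
from h import *
import sys
# orbit rows: from phi0 to phi1 (deg), n rows, tool x=+y, y=+x, z=down
C=np.array([float(sys.argv[1]),float(sys.argv[2])]);th0=float(sys.argv[3])
for seg in sys.argv[4:]:
    a,b=map(float,seg.split(','))
    ph=np.linspace(a,b,9)[1:]
    t=np.radians(th0-ph);t0=np.radians(th0-a)
    dx=60*(np.cos(t)-np.cos(t0));dy=60*(np.sin(t)-np.sin(t0));dz=-6*(ph-a)/360
    print(seg,[[[round(y/1e3,4),round(x/1e3,4),round(-z/1e3,4)],0] for x,y,z in zip(dx,dy,dz)])
E
python3 - <<'E'
from h import *
s=manip.read_state();h=onz('wrist',(277,131),112,s);print(h,onz('wrist',(281,299),172,s))
E
python3 arc.py 552.8 -167.7 -88 0,60 60,120 120,180
```

```text
[ 553.47877385 -166.71313816  112.        ] [ 555.52689555 -227.74170494  172.        ]
0,60 [[[np.float64(0.0002), np.float64(-0.0078), np.float64(0.0001)], 0], [[np.float64(0.0015), np.float64(-0.0156), np.float64(0.0002)], 0], [[np.float64(0.0038), np.float64(-0.0231), np.float64(0.0004)], 0], [[np.float64(0.007), np.float64(-0.0303), np.float64(0.0005)], 0], [[np.float64(0.0111), np.float64(-0.0369), np.float64(0.0006)], 0], [[np.float64(0.0161), np.float64(-0.043), np.float64(0.0008)], 0], [[np.float64(0.0218), np.float64(-0.0484), np.float64(0.0009)], 0], [[np.float64(0.0282), np.float64(-0.053), np.float64(0.001)], 0]]
60,120 [[[np.float64(0.0069), np.float64(-0.0037), np.float64(0.0001)], 0], [[np.float64(0.0143), np.float64(-0.0065), np.float64(0.0002)], 0], [[np.float64(0.0219), np.float64(-0.0083), np.float64(0.0004)], 0], [[np.float64(0.0297), np.float64(-0.0091), np.float64(0.0005)], 0], [[np.float64(0.0375), np.float64(-0.0088), np.float64(0.0006)], 0], [[np.float64(0.0453), np.float64(-0.0076), np.float64(0.0008)], 0], [[np.float64(0.0528), np.float64(-0.0053), np.float64(0.0009)], 0], [[np.float64(0.06), np.float64(-0.0021), np.float64(0.001)], 0]]
120,180 [[[np.float64(0.0067), np.float64(0.0041), np.float64(0.0001)], 0], [[np.float64(0.0128), np.float64(0.0091), np.float64(0.0002)], 0], [[np.float64(0.0181), np.float64(0.0148), np.float64(0.0004)], 0], [[np.float64(0.0227), np.float64(0.0212), np.float64(0.0005)], 0], [[np.float64(0.0264), np.float64(0.0281), np.float64(0.0006)], 0], [[np.float64(0.0292), np.float64(0.0354), np.float64(0.0008)], 0], [[np.float64(0.031), np.float64(0.0431), np.float64(0.0009)], 0], [[np.float64(0.0318), np.float64(0.0509), np.float64(0.001)], 0]]
```

send_rows(commands=[[[0,-0.008,0],0],[[0.0015,-0.0155,0],0],[[0.004,-0.023,0.0005],0],[[0.007,-0.03,0.0005],0],[[0.011,-0.037,0.0005],0],[[0.016,-0.043,0.001],0],[[0.022,-0.0485,0.001],0],[[0.028,-0.053,0.001],0]])

```text
clock: 5.53
eef_pos: [501.6, -199.2, 125.4]
eef_rot: [3.14, 0.0, 1.574]
wrist_force: [10.1, 0.1, -6.7]
finger_gap: 23.3
```

```bash
cat > chk.py <<'E'
from h import *
s=manip.read_state();p=s['eef_pos'];C=np.array([553,-167.5]);d=p[:2]-C
th=np.degrees(np.arctan2(d[1],d[0]));print(round(s['clock'],2),p.round(1),'phi',round((-88-th)%360,1),'r',np.hypot(*d).round(1),'F',s['wrist_force'].round(1),'gap',round(s['finger_gap'],1))
E
python3 chk.py
```

```text
5.53 [ 501.6 -199.2  125.4] phi 60.4 r 60.4 F [10.1  0.1 -6.7] gap 23.3
```

Tracking well, and forces are low.

send_rows(commands=[[[0.007,-0.0035,0],0],[[0.0145,-0.0065,0],0],[[0.022,-0.0085,0.0005],0],[[0.0295,-0.009,0.0005],0],[[0.0375,-0.009,0.0005],0],[[0.0455,-0.0075,0.001],0],[[0.053,-0.0055,0.001],0],[[0.06,-0.002,0.001],0]])

```text
clock: 6.2
eef_pos: [499.3, -140.0, 124.4]
eef_rot: [3.141, 0.002, 1.574]
wrist_force: [3.1, -7.0, -5.1]
finger_gap: 23.2
```

```bash
python3 chk.py
```

```text
6.2 [ 499.3 -140.   124.4] phi 119.1 r 60.3 F [ 3.1 -7.  -5.1] gap 23.2
```

send_rows(commands=[[[0.0065,0.004,0],0],[[0.013,0.009,0],0],[[0.018,0.015,0.0005],0],[[0.0225,0.021,0.0005],0],[[0.0265,0.028,0.0005],0],[[0.029,0.0355,0.001],0],[[0.031,0.043,0.001],0],[[0.032,0.051,0.001],0]])

```text
clock: 6.87
eef_pos: [550.3, -107.2, 123.4]
eef_rot: [-3.14, -0.0, 1.574]
wrist_force: [-4.7, -1.8, 1.9]
finger_gap: 23.7
```

send_rows(commands=[[[0,0,0],0],[[0,0,0],0],[[0,0,0],0],[[0,0,0],0],[[0,0,0],0],[[0,0,0],0],[[0,0,0],0],[[0,0,0],0]])

```text
clock: 7.53
eef_pos: [550.7, -107.5, 123.5]
eef_rot: [3.141, -0.0, 1.574]
wrist_force: [3.6, -0.4, 0.6]
finger_gap: 23.8
```

```bash
python3 chk.py;  python3 - <<'E'
from h import *
im=manip.camera('wrist');cv2.imwrite('pics/w3.png',im[:,:,::-1])
E
python3 arc.py 552.8 -167.7 -88 180,135 135,90 | sed 's/np.float64//g'
```

```text
7.53 [ 550.7 -107.5  123.5] phi 179.8 r 60.1 F [ 3.6 -0.4  0.6] gap 23.8
180,135 [[[(-0.0005), (-0.0059), (-0.0001)], 0], [[(-0.0016), (-0.0117), (-0.0002)], 0], [[(-0.0032), (-0.0173), (-0.0003)], 0], [[(-0.0054), (-0.0228), (-0.0004)], 0], [[(-0.0081), (-0.028), (-0.0005)], 0], [[(-0.0113), (-0.033), (-0.0006)], 0], [[(-0.0149), (-0.0376), (-0.0007)], 0], [[(-0.019), (-0.0418), (-0.0008)], 0]]
135,90 [[[(-0.0045), (-0.0038), (-0.0001)], 0], [[(-0.0093), (-0.0071), (-0.0002)], 0], [[(-0.0145), (-0.01), (-0.0003)], 0], [[(-0.0199), (-0.0123), (-0.0004)], 0], [[(-0.0255), (-0.0141), (-0.0005)], 0], [[(-0.0313), (-0.0153), (-0.0006)], 0], [[(-0.0371), (-0.016), (-0.0007)], 0], [[(-0.043), (-0.0161), (-0.0008)], 0]]
```

View pics/w3.png

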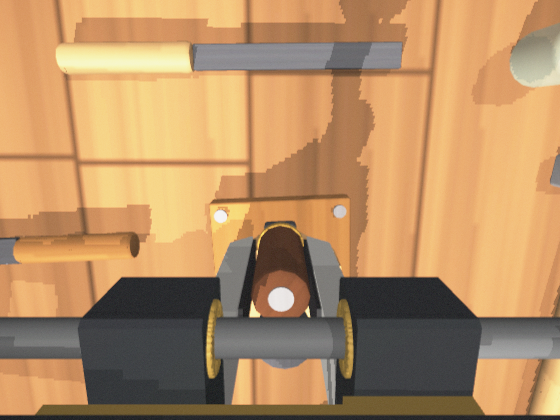

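The grip is still between the pads, its top at (281,299), and the crank sits at half a turn, halted. Now back a quarter turn.

send_rows(commands=[[[-0.0005,-0.006,0],0],[[-0.0015,-0.0115,0],0],[[-0.003,-0.0175,0],0],[[-0.0055,-0.023,-0.0005],0],[[-0.008,-0.028,-0.0005],0],[[-0.0115,-0.033,-0.0005],0],[[-0.015,-0.0375,-0.0005],0],[[-0.019,-0.042,-0.001],0]])

```text
clock: 8.25
eef_pos: [508.5, -126.8, 124.3]
eef_rot: [3.141, 0.0, 1.574]
wrist_force: [8.4, -3.2, -10.5]
finger_gap: 23.6
```

send_rows(commands=[[[-0.0045,-0.004,0],0],[[-0.0095,-0.007,0],0],[[-0.0145,-0.01,0],0],[[-0.02,-0.0125,-0.0005],0],[[-0.0255,-0.014,-0.0005],0],[[-0.0315,-0.0155,-0.0005],0],[[-0.037,-0.016,-0.0005],0],[[-0.043,-0.016,-0.0005],0]])

```text
clock: 8.92
eef_pos: [492.7, -169.2, 124.8]
eef_rot: [3.141, -0.001, 1.574]
wrist_force: [7.0, 5.1, -1.4]
finger_gap: 23.9
```

send_rows(commands=[[[0,0,0],0],[[0,0,0],0],[[0,0,0],0],[[0,0,0],0],[[0,0,0],0],[[0,0,0],0],[[0,0,0],0],[[0,0,0],0]])

```text
clock: 9.58
eef_pos: [492.8, -169.5, 124.8]
eef_rot: [3.141, -0.0, 1.574]
wrist_force: [5.9, 0.3, -3.4]
finger_gap: 24.0
```

```bash
python3 chk.py;  python3 - <<'E'
from h import *
im=manip.camera('top');cv2.imwrite('pics/t4.png',im[:,:,::-1])
E
python3 arc.py 552.8 -167.7 -88 90,150 150,210 210,270 | sed 's/np.float64//g'
```

```text
9.58 [ 492.8 -169.5  124.8] phi 90.1 r 60.2 F [ 5.9  0.3 -3.4] gap 24.0
90,150 [[[(0.0078), (0.0002), (0.0001)], 0], [[(0.0156), (0.0015), (0.0002)], 0], [[(0.0231), (0.0038), (0.0004)], 0], [[(0.0303), (0.007), (0.0005)], 0], [[(0.0369), (0.0111), (0.0006)], 0], [[(0.043), (0.0161), (0.0008)], 0], [[(0.0484), (0.0218), (0.0009)], 0], [[(0.053), (0.0282), (0.001)], 0]]
150,210 [[[(0.0037), (0.0069), (0.0001)], 0], [[(0.0065), (0.0143), (0.0002)], 0], [[(0.0083), (0.0219), (0.0004)], 0], [[(0.0091), (0.0297), (0.0005)], 0], [[(0.0088), (0.0375), (0.0006)], 0], [[(0.0076), (0.0453), (0.0008)], 0], [[(0.0053), (0.0528), (0.0009)], 0], [[(0.0021), (0.06), (0.001)], 0]]
210,270 [[[(-0.0041), (0.0067), (0.0001)], 0], [[(-0.0091), (0.0128), (0.0002)], 0], [[(-0.0148), (0.0181), (0.0004)], 0], [[(-0.0212), (0.0227), (0.0005)], 0], [[(-0.0281), (0.0264), (0.0006)], 0], [[(-0.0354), (0.0292), (0.0008)], 0], [[(-0.0431), (0.031), (0.0009)], 0], [[(-0.0509), (0.0318), (0.001)], 0]]
```

View pics/t4.png

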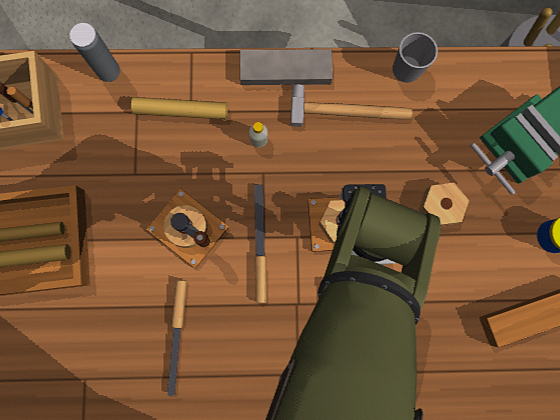

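The top view shows the round tap unchanged, with its grip near (202,239), and the arm over the hex tap. The crank is at a quarter turn (phi 90.1°), halted. Now forward half a turn.

send_rows(commands=[[[0.008,0,0],0],[[0.0155,0.0015,0],0],[[0.023,0.004,0.0005],0],[[0.03,0.007,0.0005],0],[[0.037,0.011,0.0005],0],[[0.043,0.016,0.001],0],[[0.0485,0.022,0.001],0],[[0.053,0.028,0.001],0]])

```text
clock: 10.3
eef_pos: [519.9, -116.9, 123.9]
eef_rot: [-3.14, 0.001, 1.574]
wrist_force: [-1.1, -5.8, -0.3]
finger_gap: 23.2
```

send_rows(commands=[[[0.0035,0.007,0],0],[[0.0065,0.0145,0],0],[[0.0085,0.022,0.0005],0],[[0.009,0.0295,0.0005],0],[[0.009,0.0375,0.0005],0],[[0.0075,0.0455,0.001],0],[[0.0055,0.053,0.001],0],[[0.002,0.06,0.001],0]])

```text
clock: 10.97
eef_pos: [581.3, -114.2, 122.9]
eef_rot: [-3.141, -0.001, 1.574]
wrist_force: [-4.0, 2.7, 3.9]
finger_gap: 23.6
```

```bash
python3 chk.py
```

```text
10.97 [ 581.3 -114.2  122.9] phi 210.0 r 60.3 F [-4.   2.7  3.9] gap 23.6
```

send_rows(commands=[[[-0.004,0.0065,0],0],[[-0.009,0.013,0],0],[[-0.015,0.018,0.0005],0],[[-0.021,0.0225,0.0005],0],[[-0.028,0.0265,0.0005],0],[[-0.0355,0.029,0.001],0],[[-0.043,0.031,0.001],0],[[-0.051,0.032,0.001],0]])

```text
clock: 11.63
eef_pos: [613.3, -165.9, 122.0]
eef_rot: [3.141, -0.0, 1.574]
wrist_force: [-0.5, 4.5, 1.7]
finger_gap: 23.7
```

send_rows(commands=[[[0,0,0],0],[[0,0,0],0],[[0,0,0],0],[[0,0,0],0],[[0,0,0],0],[[0,0,0],0],[[0,0,0],0],[[0,0,0],0]])

```text
clock: 12.3
eef_pos: [613.0, -165.8, 122.1]
eef_rot: [3.141, 0.001, 1.574]
wrist_force: [3.8, -5.2, 0.4]
finger_gap: 23.8
```

```bash
python3 chk.py
```

```text
12.3 [ 613.  -165.8  122.1] phi 270.4 r 60.0 F [ 3.8 -5.2  0.4] gap 23.8
```

Now release by opening partway, then lift straight up.

send_rows(commands=[[[0,0,0],0],[[0,0,0],0],[[0,0,0],0],[[0,0,0],0],[[0,0,0],0],[[0,0,0],0],[[0,0,0],0],[[0,0,0],0]], hand=-0.2)

```text
clock: 12.97
eef_pos: [612.8, -165.3, 121.9]
eef_rot: [-3.142, -0.0, 1.574]
wrist_force: [0.4, -0.1, 1.0]
finger_gap: 56.1
```

send_rows(commands=[[[0,0,-0.006],0],[[0,0,-0.016],0],[[0,0,-0.03],0],[[0,0,-0.046],0],[[0,0,-0.062],0],[[0,0,-0.078],0],[[0,0,-0.094],0],[[0,0,-0.11],0]])

```text
clock: 13.63
eef_pos: [612.8, -165.3, 234.0]
eef_rot: [3.141, 0.0, 1.574]
wrist_force: [-1.0, 0.2, -0.9]
finger_gap: 56.6
```

send_rows(commands=[[[-0.03,-0.02,0],0],[[-0.06,-0.04,0],0],[[-0.09,-0.06,0],0],[[-0.12,-0.08,0],0],[[-0.15,-0.1,0],0],[[-0.17,-0.12,0],0],[[-0.18,-0.13,0],0],[[-0.18,-0.13,0],0]])

```text
clock: 14.3
eef_pos: [481.8, -347.5, 233.0]
eef_rot: [3.141, 0.001, 1.571]
wrist_force: [0.2, 0.4, 0.4]
finger_gap: 56.4
```

```bash
python3 - <<'E'
from h import *
a=manip.camera('top');b=manip.camera('scene')
cv2.imwrite('pics/t5.png',a[:,:,::-1]);cv2.imwrite('pics/s5.png',b[:,:,::-1])
E
python3 chk.py
```

```text
14.4 [ 483.6 -345.4  232.6] phi 23.3 r 190.9 F [0.9 0.6 0.7] gap 56.3
```

View pics/t5.png

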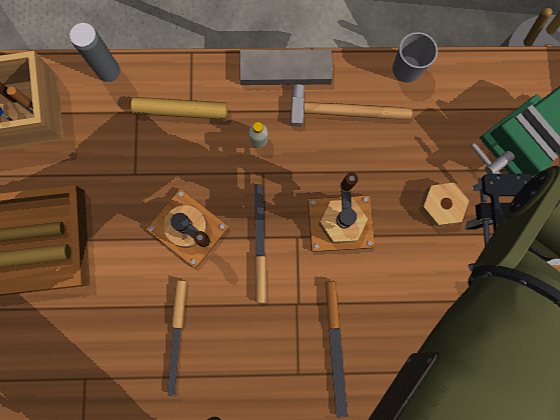

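View pics/s5.png

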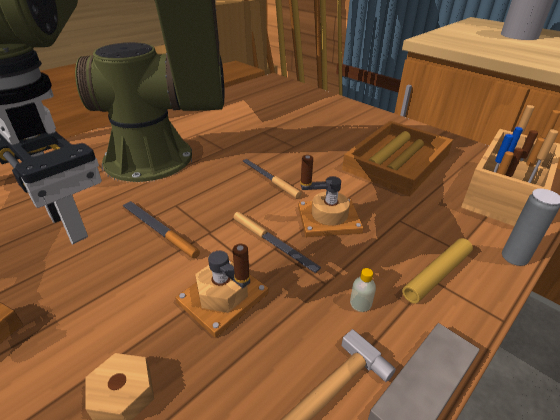

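The hex crank now points away from the robot: hub at (347,217), grip top at (350,180). The round tap is unchanged and the arm is clear.

Run:
```python
from h import *
g=onz('top',(350,180.5),168);d=g[:2]-[553,-167.5];th=np.degrees(np.arctan2(d[1],d[0]))
print(g.round(1),np.hypot(*d).round(1),'phi',round((-88-th)%360,1))
a=cv2.imread('pics/top0.png').astype(int);b=cv2.imread('pics/t5.png').astype(int)
print('round-region diff',np.abs(a-b)[190:262,145:232].mean())
print(manip.sign_off())
```

```text
[ 606.7 -163.7  168. ] 53.9 phi 267.9
round-region diff 7.4659429544487015
the job is handed in; nothing more can be done
None
```

I worked the hex-blank tap through the full sequence: half a turn clockwise, halted, a quarter turn back, halted, then half a turn forward. I let go with the crank about three quarters of a turn on from its start, and handed the job in at about 14.4 s.

- **Crank angle:** the tool position put the crank at 179.8°, then 90.1°, then 270.4° at the three halts. After release, the top camera gave about 268° (4.68 rad, allowed 4.31 to 5.11).
- **Forces:** the wrist force readings I took stayed under about 15 N.
- **Release:** the arm finished well clear of both taps, with the wrist force near zero.

Two checks did not agree cleanly:

- **Radius:** the final picture put the grip 54 mm from the axis instead of 60 mm, because I read those pixels roughly from the unzoomed image. That changes the angle by only a few degrees.
- **Round tap:** it looks unmoved by eye and the arm never touched it. The before/after difference in that part of the image was not zero (mean 7.5 grey levels). I put that down to the arm's shadow, but did not measure the crank angle separately.

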